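# Tip the spool tote over the stop bar into the catch tray

## Task

Draw the blue catch tray all the way out from under the platform. Then slide the wooden tote along the platform, keeping it upright, until its base is up against the steel stop bar, and tip it over the bar so that it comes to rest leaning over the bar with its mouth down in the tray and all three thread spools lie emptied out in the tray. Leave the mug, the roll of tape and the wax where they are.

Things in the scene. Friction and masses are not known exactly. Their poses are not given: they have to be found in the camera images.
- station: Fixed tipping station: plywood platform 230 (x) x 190 (y) mm on two grey side legs, its top 48 mm above the table. Origin: on the table under the platform's centre. Its +y is the tipping direction (to the stop bar and the tray), x runs along the bar, z up; yaw varies, +y roughly to the robot's left.
- stop_bar (a point): Centre of the fixed steel stop bar (14 mm thick round bar, 196 mm long along the station's x) that lies on the platform along its +y edge: 87 mm from the station's origin along +y, its top 14 mm above the platform. The side facing the tote is 7 mm before this point.
- catch_tray (a joint): Travel (m) of the blue open tray that slides along the station's +y from under the platform: 0 in, 0.14 all the way out at its end stop; about 2 N friction, stays where left. 200 (x) x 210 (y) x 32 mm high, walls 6 mm, floor 6 mm above the table. At 0 its front wall's outer face is 55 mm past the platform's edge: fingers fit from above into the gap (49 mm plus travel) between edge and wall.
- tray_pull (a point): Top centre of the white pull tab on the tray's front wall: 70 mm wide (x), 10 mm thick (y), from 25 to 55 mm above the table, its outer side flush with the wall's. Moves with the tray; axes as the station's. The tray's inside reaches to 199 mm behind this point along -y and 94 mm to either side.
- tote: Open wooden tote, 0.35 kg empty (varies a fifth): walls 150 (x) x 80 (y) mm, 5 mm thick, 115 mm high in all, on an 8 mm base board overhanging 8 mm all round. Origin: centre of underside; z to its mouth, y about the station's +y. Starts 40 to 75 mm short of the bar. Pushed under 45 mm above the platform it slides; pushed near its top against the bar it tips, its board catching behind the bar.
- tote_mouth (a point): Centre of the tote's mouth, 115 mm above its origin along its z. As the tote tips about its far base edge, the pushed wall leans away and its top rises by about 30 mm: follow it up with the fingertips, since low on the leaning wall a level push can jam. Past about 50 degrees the tote falls over by itself.
- spool_tan_mid (a point): Middle of the tan (dark flanges, copper-tan thread) thread spool (a bobbin 42 mm across the flanges, 54 mm high, 70 g), which starts standing in the tote.
- spool_cream_mid (a point): Middle of the cream thread spool (a bobbin 42 mm across the flanges, 54 mm high, 70 g), which starts standing in the tote.
- spool_black_mid (a point): Middle of the black (pale flanges, black thread) thread spool (a bobbin 42 mm across the flanges, 54 mm high, 70 g), which starts standing in the tote.
- spool_tan: The tan spool itself; its origin lies in its lower face up to 17 mm off its axis (use the _mid point).
- spool_cream: The cream spool itself; its origin lies in its lower face up to 17 mm off its axis (use the _mid point).
- spool_black: The black spool itself; its origin lies in its lower face up to 17 mm off its axis (use the _mid point).
- mug: Green mug, 86 mm across, 96 mm high, handle on one side, standing beside the tray on the side away from the robot. Bystander. Origin: under its centre.
- masking_tape: Roll of masking tape lying flat, 96 mm across, 25 mm high, behind the station (on its -y side). Bystander. Origin: under its centre.
- beeswax: Round puck of beeswax, 51 mm across, 18 mm high, behind the station (on its -y side). Bystander. Origin: under its centre.
Mind the look-alikes: they are no part of the job. What is shaped like the spool_cream but red is not meant.

How it is judged:
By the outcome, as a careful person would: the job done as asked, in the order asked, and still so for the second after the job is handed in, with the robot touching nothing.
It also fails if it takes over 53 s, if anything falls off the work surface, if the arm or the gripper's body presses on something with over 40 N, if the wrist force passes 120 N, or if a joint passes its speed limit or range.

## Robot

A 6-joint arm with a two-finger parallel gripper is mounted at the origin on a cart in front of the work surface, level with it; the furniture and walls round the work are solid. World frame = base frame: x ahead of the robot, y to its left, z up, the work surface at z = 0. Lengths are in m, angles in rad, forces in N, time in s.
With the tool pointing down it reaches from about 0.275 to 0.775 m from the base axis. Payload 14.6 kg.
Tool frame: the origin (TCP) lies on the front face of the gripper's body, between the roots of the fingers; the fingertips stand ahead of it and the grasp point (between the pads) lies 54 mm ahead of it (env.tips_ahead is the z of the fingertips in the tool frame, in m); z points along the fingers, y is the line along which they close (so a half turn about z gives the same grasp; the last joint's range is limited). The gripper opens to 85 mm and grips with 20 to 120 N. Pads are 22 mm wide; open, the fingers measure 114 mm over their backs; the gripper's body (76 mm by 85 mm) begins 54 mm behind the grasp point. The pads swing forward as they close: fully open they stand 13 mm farther back than shut.
Start: joints at [-1.495, 0.263, -0.048, 1.259, 0, 1.415], TCP at [0.12, -0.511, 0.304] pointing down, gripper open.
Joint ranges: [-2.65, 2.65], [-0.89, 1.7], [-1.18, 1.37], [-2.13, 2.11], [-1.35, 1.29], [-3.14, 3.14]. Speed limits (rad/s): [1.89, 1.89, 2.57, 2.79, 3.14, 3.14].

## Interface

Orientations are given as a unit quaternion [x, y, z, w].
In Python, from workcell import env gives the robot as it stands. Calls block until the motion is done:
- env.goto(position, orientation): joint-space move of the TCP to a pose.
- env.servo_line(position, feed=0.15, ori=None, stop_force=None): straight line of the TCP; ori=None keeps the orientation; feed is the mean speed in m/s. With stop_force (N) it stops when the force on the tool has changed by that much, and returns True; else False.
- env.movej(angles): joint-space move.
- env.let_go() and env.grasp(strength=None): open the fingers fully, or close them until they stop; strength is the grip in N (None keeps the last).
- env.sleep(seconds).
- env.inverse_kinematics(position, orientation): joint angles nearest the present ones, or None.
- env.sense(): the state.
- env.grab_frame(name): name is "scene" or "top"; returns a dict with "image" (384x512x3 uint8, red, green, blue), "vfov" (degrees; the focal length in pixels is half the picture's height over the tangent of half this angle, whatever the lens; pixels are square), "cx", "cy" (the principal point, pixels), "origin" and "orientation" of the camera in the world. Camera axes: x right, y down, z forward; pixel columns grow to the right and rows downward; lengths in m; the calibration is good to about 2 mm. A picture is of the moment at which its call begins. There is no depth.
A pose or a line that the arm cannot do raises env.PlanningError and nothing moves.
- env.job_done(): hands the job in; it is judged then, once.
The state is a dict: "time_s": time; "joint_positions": joint angles; "joint_vel": joint speeds; "joint_efforts": joint torques, N m; "ee_pos": TCP position; "tool_rot": TCP orientation; "wrist_force": force on the tool from outside, world axes, zero at the start; "wrist_torque": the same for the moment, N m; "gripper_width": finger opening in m; "gripper_force": force on a finger pad.
Only numpy, scipy, OpenCV 4.12 (cv2) and the standard library are available. Lean on these libraries where they do the work, as an engineer would, in place of code of your own. Each camera call takes 0.05 s, during which the arm holds its last target. There are 200 camera calls.

## Working session

There is one attempt and no reset: what is moved stays moved. The work goes in short steps, each a Python script; the robot and the scene stay as the last script left them, time stands still between calls to the robot, and variables do not carry over. Pictures are saved under pics/ and viewed, at most 10 in all, crops included, and the job is handed in when it is done.

```bash
mkdir -p pics; ls; python3 - <<'E'
from workcell import env
import cv2, numpy as np, json
for n in ("scene","top"):
    f=env.grab_frame(n); im=f["image"]
    cv2.imwrite(f"pics/{n}0.png",cv2.resize(im[...,::-1],(800,600),interpolation=cv2.INTER_CUBIC))
    print(n,{k:v for k,v in f.items() if k!="image"})
print(env.tips_ahead, env.sense())
E
```

```text
pics
scene {'vfov': 54.04496923531547, 'cx': 252.62181789215705, 'cy': 193.22743525961204, 'origin': array([0.1288654 , 0.36533402, 0.80925249]), 'orientation': array([-0.34152377,  0.85909217, -0.35053829,  0.14981678])}
top {'vfov': 53.61342431031906, 'cx': 255.94252132126158, 'cy': 186.00979936013803, 'origin': array([ 0.41450876, -0.12338426,  1.15350827]), 'orientation': array([-0.69544931,  0.71244287, -0.05434514,  0.07630224])}
0.0726 {'time_s': 0.1, 'joint_positions': array([-1.49529065e+00,  2.63479797e-01, -4.88327873e-02,  1.25939908e+00,
       -2.27895634e-05,  1.41551144e+00]), 'joint_vel': array([ 2.10438472e-05,  3.29000592e-04,  2.83871721e-03, -1.12344436e-03,
       -5.79454254e-04, -2.49998597e-04]), 'joint_efforts': array([ 4.43775934e-03, -6.38579750e+01,  3.85063541e+01,  9.94917151e-03,
       -6.01138186e-05, -1.80609601e-05]), 'ee_pos': array([ 0.12007773, -0.51091664,  0.30348565]), 'tool_rot': array([ 9.93349245e-01,  1.15139343e-01,  6.86573599e-06, -4.57760749e-04]), 'wrist_force': array([-0.32488777,  0.52857945,  0.4676528 ]), 'wrist_torque': array([-0.0254421 , -0.00073586,  0.00847386]), 'gripper_force': 0.0, 'gripper_width': 0.08519927080429683}
```

View pics/scene0.png

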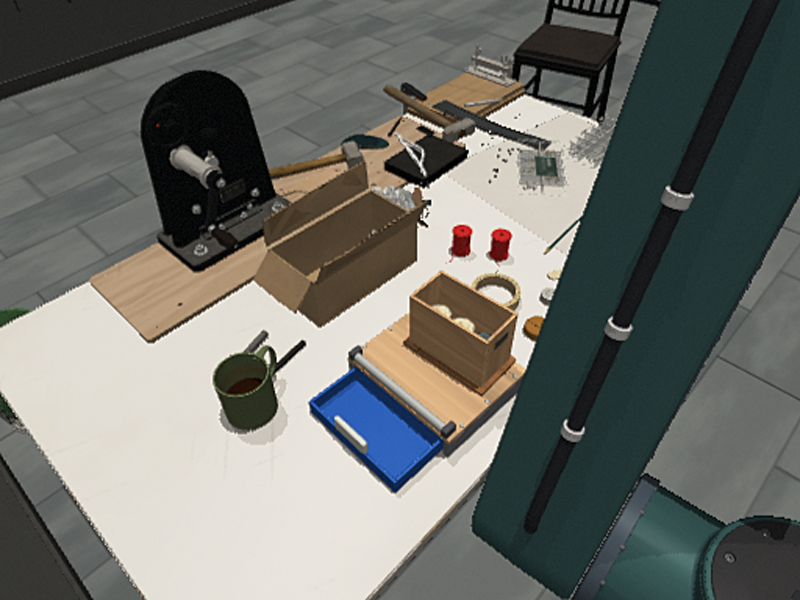

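View pics/top0.png

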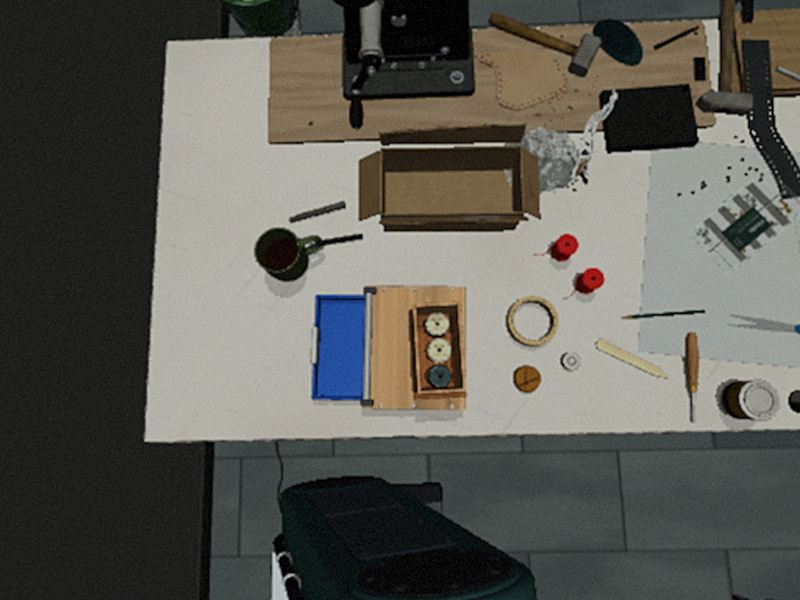

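The scene shows the station with the tote, three spools inside it (800-px top view: cream flanges (437,324) and (439,350), and dark (439,377)), the blue tray with a white tab at (315,345), and the bar at x≈369. The two red look-alikes at (565,247) and (591,281) aren't part of the job. I'll take one enlarged crop for measuring.

```bash
cat > h.py <<'E'
from workcell import env
import numpy as np, cv2
from scipy.spatial.transform import Rotation as R
def ray(f,u,v,z):
    h=f["image"].shape[0]; fl=h/2/np.tan(np.radians(f["vfov"]/2))
    d=R.from_quat(f["orientation"]).apply([(u-f["cx"])/fl,(v-f["cy"])/fl,1.])
    o=np.asarray(f["origin"]); return o+d*(z-o[2])/d[2]
def proj(f,p):
    h=f["image"].shape[0]; fl=h/2/np.tan(np.radians(f["vfov"]/2))
    c=R.from_quat(f["orientation"]).inv().apply(np.asarray(p)-f["origin"])
    return c[...,:2]/c[...,2:]*fl+[f["cx"],f["cy"]]
def crop(f,x0,y0,w,h,k,name,pts=None):
    im=cv2.resize(f["image"][y0:y0+h,x0:x0+w,::-1],None,fx=k,fy=k,interpolation=cv2.INTER_CUBIC)
    if pts is not None:
        for p in proj(f,pts): cv2.circle(im,tuple(int(q) for q in (p-[x0,y0]+.5)*k),3,(0,0,255),1)
    cv2.imwrite(name,im)
E
python3 - <<'E'
from h import *
f=env.grab_frame("top")
k=1.5625
for n,u,v,z in [("plat-r-up",466,287,.048),("plat-r-dn",466,409,.048),("bar up",369,289,.062),("bar dn",369,402,.062),("tab",315,345,.055),("trayUL",317,295,.032),("trayDL",313,399,.032)]:
    print(n,ray(f,u/k,v/k,z).round(4))
crop(f,192,176,114,92,7,"pics/crop0.png")
E
```

```text
plat-r-up [ 0.6255 -0.2162  0.048 ]
plat-r-dn [ 0.3995 -0.2068  0.048 ]
bar up [ 0.624  -0.0336  0.062 ]
bar dn [ 0.4157 -0.0312  0.062 ]
tab [0.522  0.0689 0.055 ]
trayUL [0.6207 0.0695 0.032 ]
trayDL [0.4234 0.0761 0.032 ]
```

View pics/crop0.png

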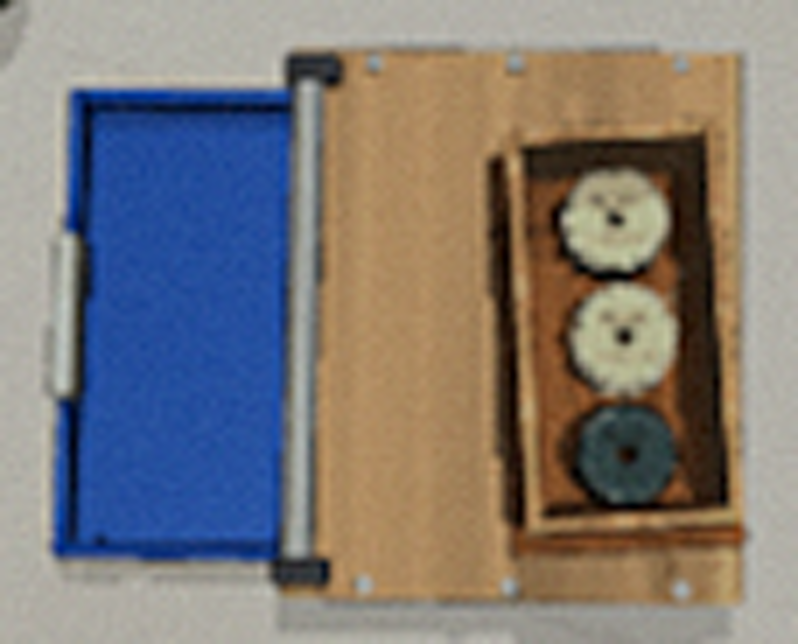

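The crop shows the platform corners at (290,48), (741,52), (741,602) and (278,602). The tote rim corners are (508,140), (705,128), (740,515) and (527,532), and the tab is centred at (66,315). I'll fit the poses to these.

```bash
python3 - <<'E'
from h import *
from scipy.optimize import least_squares
f=env.grab_frame("top")
px=lambda a:(np.array(a,float)/7)+[192,176]-.5+.07
def pose(P,q): 
    c,s=np.cos(q[2]),np.sin(q[2]); P=np.asarray(P); return np.c_[q[0]+c*P[:,0]-s*P[:,1],q[1]+s*P[:,0]+c*P[:,1],P[:,2]]
def fit(P,u,q0):
    r=least_squares(lambda q:(proj(f,pose(P,q))-px(u)).ravel(),q0); print(r.x.round(4),"rms px",np.sqrt(np.mean(r.fun**2)).round(2),r.fun.reshape(-1,2).round(1).tolist()); return r.x
# station: +x roughly away from robot
S=fit([[.115,-.095,.048],[-.115,-.095,.048],[-.115,.095,.048],[.115,.095,.048]],[(741,52),(741,602),(278,602),(290,48)],[.51,-.12,0])
T=fit([[.075,.04,.163],[.075,-.04,.163],[-.075,-.04,.163],[-.075,.04,.163],[-.083,.048,.056],[-.083,-.048,.056],[.083,.048,.056]],[(508,140),(705,128),(740,515),(527,532),(510,548),(742,548),(492,155)],[.51,-.16,0])
for n,p in [("tab",(66,235)),("tab2",(64,398))]:
    print(n,ray(f,*px(p),.055))
tab=ray(f,*px((66,316)),.055)
c,s=np.cos(S[2]),np.sin(S[2])
loc=lambda p:(c*(p[0]-S[0])+s*(p[1]-S[1]),-s*(p[0]-S[0])+c*(p[1]-S[1]))
print("tab local",loc(tab),"travel",loc(tab)[1]-.145,"tote local",loc(T),"yaw",T[2]-S[2])
np.save("S.npy",S);np.save("T.npy",T)
pts=np.r_[pose([[-.098,.087,.062],[.098,.087,.062],[0,.145,.055],[.1,.15,.032],[-.1,.15,.032],[.115,-.095,.048],[-.115,.095,.048]],S),pose([[.075,.04,.163],[.075,-.04,.163],[-.075,-.04,.163],[-.075,.04,.163],[-.083,.048,.056],[-.083,-.048,.048],[.083,.048,.056]],T)]
g=env.grab_frame("scene")
crop(g,190,165,160,160,3.7,"pics/chk.png",pts)
E
```

```text
[ 0.5166 -0.1143 -0.0329] rms px 0.29 [[-0.3, -0.3], [0.4, 0.5], [-0.1, -0.3], [0.0, -0.0]]
[ 0.5038 -0.1558  0.0277] rms px 0.87 [[-0.7, -1.3], [1.5, -1.2], [0.4, 1.1], [-0.4, 0.2], [-0.4, 1.5], [0.3, -0.2], [-0.8, -0.1]]
tab [0.5561911  0.07081221 0.055     ]
tab2 [0.48847324 0.07126154 0.055     ]
tab local (np.float64(-0.000337213908495412), np.float64(0.18504800206296962)) travel 0.04004800206296963 tote local (np.float64(-0.01138630040866027), np.float64(-0.04189259523651904)) yaw 0.0606082499693372
```

View pics/chk.png

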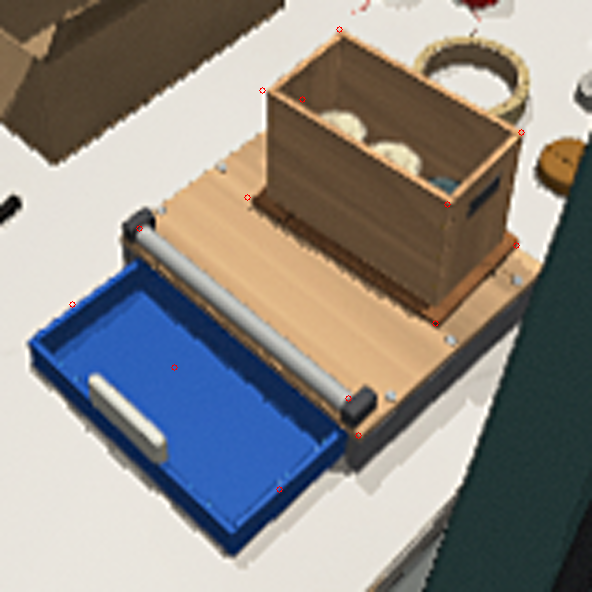

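Overlay check: the bar-end and platform dots land on their features. The tote dots are within a few mm, and the tray is already about 40 mm out. Next I'll check that the arm can reach every planned pose.

```bash
cat >> h.py <<'E'
S=np.load("S.npy"); YAW=R.from_euler("z",S[2])
def W(x,y,z): return YAW.apply([x,y,z])+[S[0],S[1],0]
def L(p): return YAW.inv().apply(np.asarray(p)-[S[0],S[1],0])
def Q(a):  # tool leaning: z=(0,sin a,-cos a), tool y along station x
    s,c=np.sin(a),np.cos(a)
    return (YAW*R.from_matrix(np.array([[0,1,0],[c,0,s],[s,0,-c]]).T.reshape(3,3).T if 0 else np.column_stack([[0,c,s],[1,0,0],[0,s,-c]]))).as_quat()
def tip(x,y,z,a,l=None):  # TCP so that fingertip centre is at local x,y,z
    l=env.tips_ahead if l is None else l
    return W(x,y-l*np.sin(a),z+l*np.cos(a))
E
sed -i 's/R.from_matrix(.*if 0 else np.column_stack/R.from_matrix(np.column_stack/' h.py
python3 - <<'E'
from h import *
for n,t,a in [("above tab",(0,.155,.24),0),("in",(0,.155,.024),0),("out",(0,.28,.024),0)]+[(f"{k} {d}",t,np.radians(d)) for d in (35,45,55,65) for k,t in [("high",(-.011,-.16,.27)),("start",(-.011,-.11,.08)),("end",(0,-.008,.08)),("t0",(0,-.008,.15)),("t25",(0,.045,.18)),("t60",(0,.13,.18))]]:
    j=env.inverse_kinematics(tip(*t,a),Q(a)); print(n,None if j is None else np.round(j,2))
E
```

```text
above tab [-0.08  0.26 -0.03  1.28  0.    1.53]
in [-0.08  0.41 -0.43  0.72  0.    1.53]
out [ 0.16  0.45 -0.36  0.76  0.    1.76]
high 35 [-0.85  0.64  0.5   1.91  0.4   0.66]
start 35 [-0.79  0.66  0.03  1.38  0.43  0.71]
end 35 [-0.65  0.58 -0.13  1.24  0.49  0.86]
t0 35 [-0.65  0.52 -0.03  1.4   0.49  0.86]
t25 35 [-0.57  0.46 -0.05  1.41  0.51  0.94]
t60 35 [-0.43  0.4  -0.15  1.29  0.56  1.1 ]
high 45 [-0.89  0.74  0.58  2.06  0.48  0.55]
start 45 [-0.83  0.77  0.12  1.55  0.51  0.6 ]
end 45 [-0.7   0.68 -0.06  1.38  0.59  0.73]
t0 45 [-0.7   0.62  0.03  1.54  0.59  0.73]
t25 45 [-0.63  0.54 -0.02  1.52  0.63  0.81]
t60 45 [-0.5   0.47 -0.13  1.39  0.68  0.96]
high 55 None
start 55 [-0.87  0.88  0.21  1.71  0.58  0.48]
end 55 [-0.74  0.79  0.01  1.54  0.67  0.59]
t0 55 [-0.74  0.72  0.08  1.68  0.67  0.59]
t25 55 [-0.67  0.64  0.02  1.65  0.72  0.66]
t60 55 [-0.55  0.57 -0.11  1.51  0.79  0.79]
high 65 None
start 65 [-0.89  1.    0.3   1.89  0.63  0.35]
end 65 [-0.77  0.9   0.07  1.71  0.73  0.43]
t0 65 [-0.77  0.83  0.13  1.83  0.73  0.43]
t25 65 [-0.71  0.75  0.05  1.8   0.79  0.49]
t60 65 [-0.59  0.68 -0.09  1.65  0.88  0.6 ]
```

```bash
python3 - <<'E'
from h import *
q=Q(0)
env.grasp(40)
env.goto(tip(0,.15,.24,0),q)
hit=env.servo_line(tip(0,.15,.026,0),0.15,stop_force=15)
print("down",hit,L(env.sense()["ee_pos"]).round(4))
hit=env.servo_line(tip(0,.285,.026,0),0.08,stop_force=14)
s=env.sense();print("pull",hit,L(s["ee_pos"]).round(4),s["wrist_force"].round(1),s["time_s"])
y=L(s["ee_pos"])[1]
env.servo_line(tip(0,y-.012,.026,0),0.1)
env.servo_line(tip(0,y-.012,.24,0),0.25)
env.let_go()
a=np.radians(45)
env.goto(tip(-.011,-.15,.26,a),Q(a))
f=env.grab_frame("top"); crop(f,182,166,130,106,6,"pics/c2.png"); print(env.sense()["time_s"])
E
```

```text
down False [0.0003 0.15   0.0992]
pull True [-1.000e-04  2.699e-01  9.850e-02] [-0.8 -7.3  4.3] 6.3417
10.0083
```

View pics/c2.png

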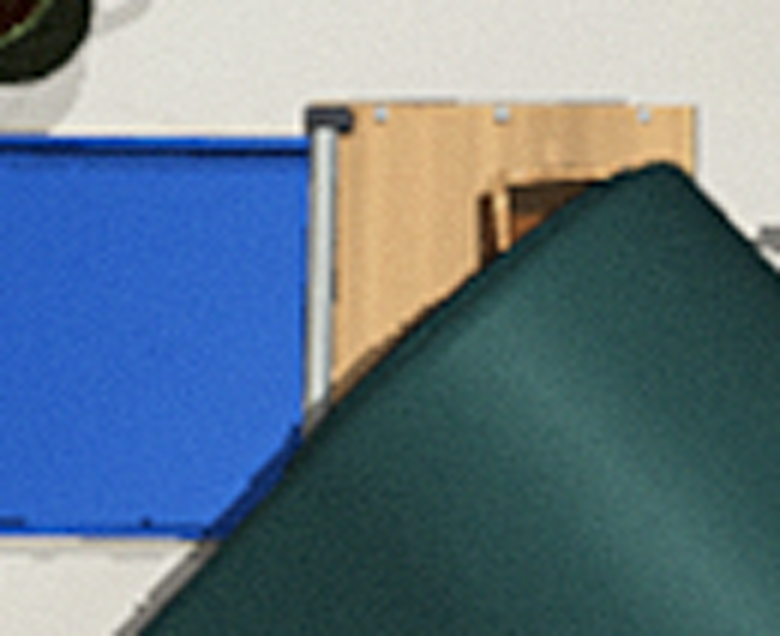

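The pull stopped at the expected full travel: the finger centre is at y=0.270 in the station frame against 0.269 predicted. In the picture the tray now runs well past the left edge. Next is the push, with the fingers open and the tool leaning 45°.

```bash
python3 - <<'E'
from h import *
a=np.radians(45); l=.066
t=lambda x,y,z: tip(x,y,z,a,l)
def rep(n,h):
    s=env.sense();print(n,h,(L(s["ee_pos"])+[0,l*.7071,-l*.7071]).round(4),YAW.inv().apply(s["wrist_force"]).round(1),round(s["time_s"],2))
env.servo_line(t(-.011,-.13,.15),0.25)
h=env.servo_line(t(-.011,-.13,.072),0.15,stop_force=12);rep("down",h)
for p,fd in [((-.011,-.07),.08),((-.002,-.03),.07),((-.002,-.004),.04)]:
    h=env.servo_line(t(*p,.072),fd,stop_force=10); rep("push",h)
    if h: break
f=env.grab_frame("scene"); crop(f,190,165,160,160,3.7,"pics/c3.png")
f=env.grab_frame("top"); crop(f,182,166,130,106,6,"pics/c3t.png")
E
```

```text
down False [-0.0107 -0.1304  0.0731] [-0.3  0.4 -0.1] 11.29
push False [-0.011  -0.0702  0.072 ] [-0.4  0.6 -0.4] 12.19
push False [-0.002  -0.0299  0.0721] [ 0.8  0.3 -0.4] 12.93
push True [-0.0021 -0.0083  0.0719] [-2.1 -7.5  3.1] 13.47
```

View pics/c3.png

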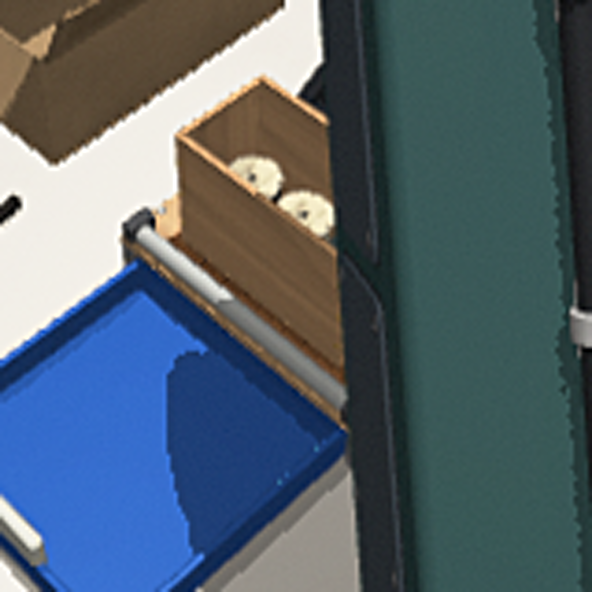

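The picture shows the base board lying along the bar, with the rim corners at (180,133) and (263,78). I'll check the side centring from those corners, then tip along the arc.

```bash
python3 - <<'E'
from h import *
f=env.grab_frame("scene")
for u,v in [(180,133),(263,78)]: print("rim",L(ray(f,190+u/3.7,165+v/3.7,.163)).round(4))
a=np.radians(45); l=.0596; x=-.002; h=.098
t=lambda y,z: tip(x,y-.0078,z-.0078,a,l)   # upper-front corner of the tips
def arc(d): d=np.radians(d); return .082-.088*np.cos(d)+h*np.sin(d), .048+.088*np.sin(d)+h*np.cos(d)
y0,z0=arc(0)
env.servo_line(t(y0-.02,.084),.1); env.servo_line(t(y0-.02,z0),.15)
for d in (0,8,16,24,32,40,48,56,62):
    hit=env.servo_line(t(*arc(d)),.06,stop_force=25); s=env.sense()
    print(d,hit,YAW.inv().apply(s["wrist_force"]).round(1),round(s["time_s"],2))
    if hit: break
f=env.grab_frame("scene"); crop(f,170,165,180,160,3.7,"pics/c4.png")
E
```

```text
rim [0.0692 0.0677 0.163 ]
rim [ 0.067  -0.0057  0.163 ]
0 False [ 0.5 -0.3 -0.3] 15.03
8 False [-0.7 -3.7  2.4] 15.49
16 False [ 0.7 -5.4  7. ] 15.95
24 False [ 1.9 -2.   4.4] 16.41
32 False [-0.4 -1.3  0.6] 16.87
40 False [-0.5  0.2  1.4] 17.32
48 False [-0.4  0.5  0.5] 17.78
56 False [ 0.4  0.3 -0.6] 18.24
62 False [-0.2  0.4  0.5] 18.62
```

View pics/c4.png

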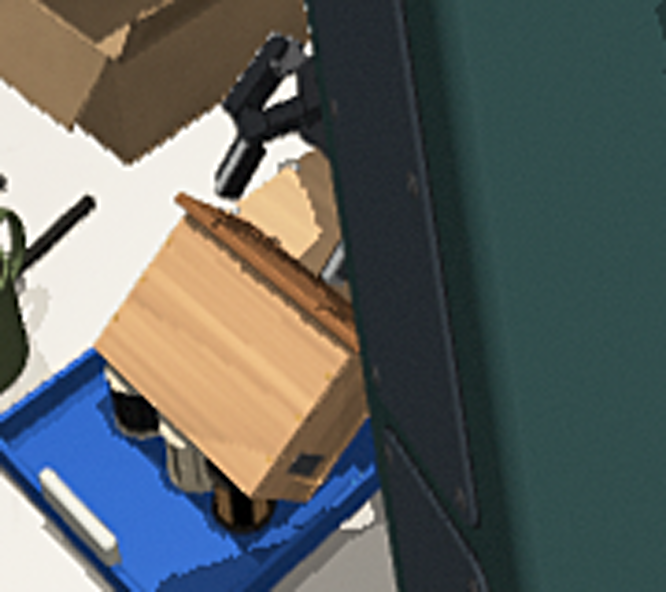

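The tote has gone over the bar with its mouth in the tray, and the spools show at its mouth at (135,405), (185,455) and (240,500). I'll retreat and look unobstructed to see whether they are clear of it.

```bash
python3 - <<'E'
from h import *
a=np.radians(45)
p=L(env.sense()["ee_pos"])
env.servo_line(W(p[0],p[1]-.06,p[2]+.06),.2)
env.goto(tip(-.011,-.16,.27,a),Q(a))
env.goto(W(-.05,-.3,.33),Q(0))
env.sleep(.3)
f=env.grab_frame("scene"); g=env.grab_frame("top"); print(env.sense()["time_s"])
A=cv2.resize(f["image"][190:330,175:285,::-1],(440,560),interpolation=cv2.INTER_CUBIC)
B=cv2.resize(g["image"][180:270,150:240,::-1],(360,360),interpolation=cv2.INTER_CUBIC)
C=np.zeros((560,800,3),np.uint8); C[:,:440]=A; C[:360,440:]=B; cv2.imwrite("pics/c5.png",C)
E
```

```text
21.3167
```

View pics/c5.png

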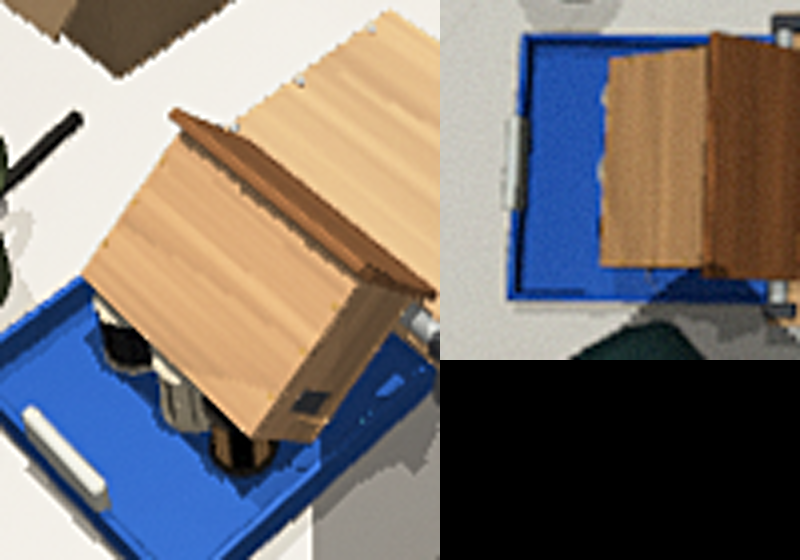

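The clear view shows the tote resting over the bar with its upper rim at (83,277) to (255,440). The spools look upright on the tray floor, half under the overhanging rim, with feet at about (130,363), (185,420) and (243,460). I'll work out the geometry to see if they are really out of the tote.

```bash
cat > fit.py <<'E'
from h import *
from scipy.optimize import least_squares
f=env.grab_frame("scene"); g=env.grab_frame("top")
A=lambda u,v:(175+u/4-.4,190+v/4-.4); B=lambda u,v:(150+(u-440)/4-.4,180+v/4-.4)
obs=[(f,(.075,-.04,.115),A(83,277)),(f,(-.075,-.04,.115),A(255,440)),(f,(.083,-.048,.0),A(173,110)),(f,(-.083,-.048,.0),A(435,295)),(f,(-.075,.04,.115),A(315,440)),
 (g,(.075,-.04,.115),B(610,58)),(g,(-.075,-.04,.115),B(601,266)),(g,(.083,-.048,0),B(712,33)),(g,(-.083,-.048,0),B(703,277))]
def T(q): return R.from_rotvec(q[3:])
def M(q,p): return YAW.apply(T(q).apply(p)+q[:3])+[S[0],S[1],0]
res=lambda q: np.concatenate([proj(c,M(q,p))-o for c,p,o in obs])
r=least_squares(res,[0,.08,.08,-2.0,0,0],loss="soft_l1"); q=r.x
print(q.round(3),"deg",np.degrees(q[3:]).round(1),res(q).round(1))
for p in [(0,.04,.115),(0,-.04,.115),(0,.048,0),(0,-.048,0)]: print("tote pt",p,(T(q).apply(p)+q[:3]).round(4))
for n,u in [("black",(130,363)),("cream",(185,420)),("tan",(243,460))]:
    b=L(ray(f,*A(*u),.006)); print(n,b.round(4),"mid in tote frame if upright",T(q).inv().apply(b+[0,0,.027]-q[:3]).round(4),"top",T(q).inv().apply(b+[0,0,.054]-q[:3]).round(4))
E
python3 fit.py
```

```text
[-2.000e-03  9.700e-02  1.040e-01 -2.255e+00 -3.000e-02 -6.600e-02] deg [-129.2   -1.7   -3.8] [ -0.6  -0.2  -0.9   1.6  -0.   -0.1 -14.6  -2.1  -0.   -0.1   0.4   0.3
   1.    0.4   0.1   0.8   0.8   2. ]
tote pt (0, 0.04, 0.115) [0.0037 0.1602 0.0003]
tote pt (0, -0.04, 0.115) [2.000e-04 2.109e-01 6.220e-02]
tote pt (0, 0.048, 0) [-0.0003  0.0661  0.0668]
tote pt (0, -0.048, 0) [-0.0045  0.1269  0.141 ]
black [0.0417 0.2082 0.006 ] mid in tote frame if upright [ 0.0398 -0.0139  0.1329] top [ 0.0414 -0.0348  0.1159]
cream [-0.0116  0.2098  0.006 ] mid in tote frame if upright [-0.0134 -0.0173  0.1321] top [-0.0118 -0.0382  0.1151]
tan [-0.055   0.2028  0.006 ] mid in tote frame if upright [-0.0568 -0.0148  0.1251] top [-0.0552 -0.0357  0.1081]
```

The fit puts the tote at about 129°, with its lower rim on the tray floor and its board behind the bar. The spool middles come out 10 to 18 mm beyond the mouth plane, assuming the spools are upright. I'll check that assumption with an overlay.

```bash
cat >> fit.py <<'E'
k=9; x0,y0=190,245; im=cv2.resize(f["image"][y0:y0+66,x0:x0+88,::-1],None,fx=k,fy=k,interpolation=cv2.INTER_CUBIC)
th=np.linspace(0,2*np.pi,60)
for n,u in [("black",(130,363)),("cream",(185,420)),("tan",(243,460))]:
    b=L(ray(f,*A(*u),.006))
    for z,col in ((.006,(0,255,255)),(.060,(0,0,255))):
        P=np.array([W(b[0]+.021*np.cos(t),b[1]+.021*np.sin(t),z) for t in th])
        cv2.polylines(im,[np.int32((proj(f,P)-[x0,y0]+.5)*k)],True,col,1)
P=np.array([M(q,p) for p in [(.075,.04,.115),(-.075,.04,.115),(-.075,-.04,.115),(.075,-.04,.115)]])
cv2.polylines(im,[np.int32((proj(f,P)-[x0,y0]+.5)*k)],True,(0,255,0),1)
im=cv2.convertScaleAbs(im,alpha=1.5,beta=15)
cv2.imwrite("pics/ov.png",im)
E
python3 fit.py >/dev/null
```

```text
(no output)
```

View pics/ov.png

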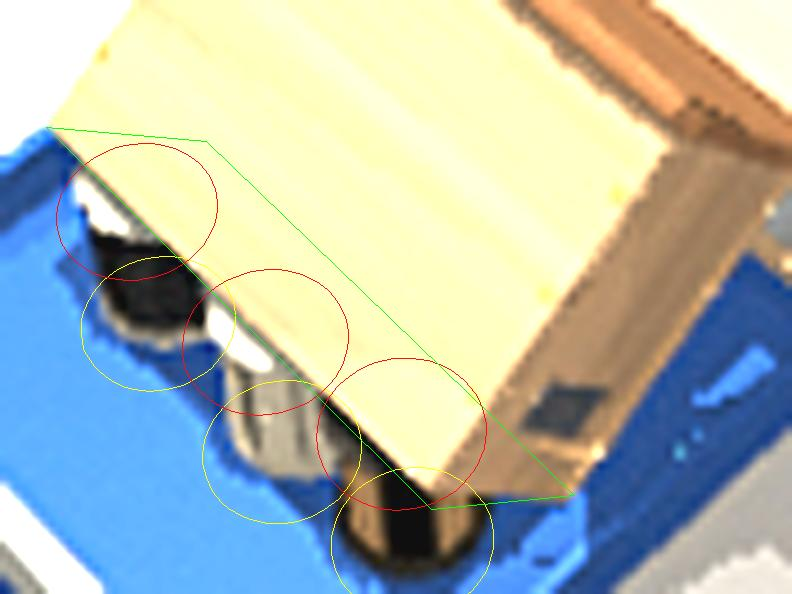

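The overlay shows the spools upright: the flange-to-flange offset matches vertical, not the tote's slope. The feet sit slightly farther back than I picked, so I'll recompute with corrected flange centres.

```bash
cat > fit2.py <<'E'
import io,contextlib
with contextlib.redirect_stdout(io.StringIO()):
    exec(open("fit.py").read())
del obs[3]; obs[3]=(f,obs[3][1],(190+590/9-.4,245+478/9-.4))  # bad point out, lower rim corner re-read
def res(q): return np.concatenate([(proj(c,M(q,p))-o) for c,p,o in obs])
q=least_squares(res,q,loss="soft_l1").x; print(q.round(3),res(q).round(1))
for p in [(0,.04,.115),(0,-.035,.115)]: print("tote pt",p,(T(q).apply(p)+q[:3]).round(4))
for n,u in [("black",(138,343)),("cream",(196,400)),("tan",(244,448))]:
    b=L(ray(f,*A(*u),.006)); print(n,b.round(4),"mid in tote",T(q).inv().apply(b+[0,0,.027]-q[:3]).round(4))
E
python3 fit2.py; python3 -c "
from workcell import env;print(env.sense()['time_s'])"
```

```text
[-1.000e-03  9.600e-02  1.090e-01 -2.272e+00  1.000e-03 -8.000e-03] [-0.1 -0.1 -0.5 -0.  -1.1 -0.8 -0.1  0.9  0.8  0.6  0.7  0.6 -0.  -0.4
  0.2  0.7]
tote pt (0, 0.04, 0.115) [-0.0003  0.1584  0.0039]
tote pt (0, -0.035, 0.115) [-0.0005  0.2068  0.0612]
black [0.0492 0.1956 0.006 ] mid in tote [ 0.0496 -0.0061  0.125 ]
cream [-0.0061  0.1963  0.006 ] mid in tote [-0.0058 -0.0067  0.1252]
tan [-0.0498  0.1972  0.006 ] mid in tote [-0.0494 -0.0074  0.1256]
21.6167
```

The refit is consistent. All three spools stand in a row on the tray floor, with their middles about 10 mm beyond the mouth plane and well inside the tray. The tote is stable over the bar and the arm is clear, so I'm handing in.

```bash
python3 -c "
from workcell import env;print(env.job_done())"
```

```text
the job is handed in; nothing more can be done
None
```

I handed the job in at about 22 s: the tray is fully out, the tote leans over the bar with its mouth in the tray, and all three spools stand on the tray floor. By my fit they are only just out, partly under the rim with their middles about 10 mm past the mouth. I never moved near the mug, tape or wax, but didn't check them again at the end.

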